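# Check a label roll's width in the bench gauge with the ratchet knob

## Robot

A 6-joint arm with a two-finger parallel gripper is mounted at the origin on a cart in front of the work surface, level with it; the furniture and walls round the work are solid. World frame = base frame: x ahead of the robot, y to its left, z up, the work surface at z = 0. Lengths are in m, angles in rad, forces in N, time in s.
With the tool pointing down it reaches from about 0.35 to 0.775 m from the base axis. Payload 5.5 kg.
Tool frame: the origin (TCP) lies midway between the tips of the shut fingers; the grasp point (between the pads) lies 19 mm behind it; x points along the fingers, y is the direction in which the jaws open and shut, and the axes are right-handed (so a half turn about x gives the same grasp; the last joint's range is limited). The gripper opens to 85 mm and grips with 20 to 120 N. Pads are 22 mm wide; open, the fingers measure 114 mm over their backs; the gripper's body (76 mm by 85 mm) begins 54 mm behind the grasp point. The pads swing forward as they close: fully open they stand 13 mm farther back than shut.
Start: joints at [1.162, 0.313, 0.046, 1.304, 0, 1.431], TCP at [0.153, 0.554, 0.231] pointing down, gripper open.
Joint ranges: [-2.76, 2.76], [-0.86, 1.69], [-1.03, 1.26], [-2.2, 2.34], [-1.47, 1.5], [-3.14, 3.14]. Speed limits (rad/s): [2.57, 2.57, 3.14, 3.14, 3.14, 3.14].

## Interface

Orientations are given as a unit quaternion [w, x, y, z].
In Python, from workcell import env, optics, order, models gives the robot as it stands. The module is installed in compiled form; this text tells all that it offers.
- The arm moves only by the tool servo_tool, never from a script. Its argument "moves" is a list of rows, each a list of 5 numbers: the shift along the tool's x, y, z in cm, then the turn about the tool's x in rad, then the closure, from -1 (fully open) to 1 (shut). A call has exactly 10 rows; each row shifts and turns the commanded pose from where the row before left it, along the tool's axes as they then stand; what a row does not reach is not made up. A row lasts 1/8 s, in which the tool goes at most 62.5 mm and 10.7 degrees, less where a joint would pass 70% of its speed; a pose out of reach is approached as far as the arm can. A call is refused whole if a number of a shift passes 6.25 or a number of a turn 0.188, either way. A call with a gripper value outside its range is refused whole. The fingers move at their own pace and stop on an object; "grip_force" is the grip in N (left out, the last holds). Time passes only in rows, so rows that do not move let the fingers close, or fill a call up. It gives the time, the measured TCP pose, the force and the opening at its end, in the units of the state.
- env.get_state(): the state, without advancing time (a new reading comes with each control period).
- optics.read_camera(name): name is "scene" or "side" or "wrist"; returns a dict with "pixels" (420x560x3 uint8, blue, green, red), "vertical_fov" (degrees; the focal length in pixels is half the picture's height over the tangent of half this angle, whatever the lens; pixels are square), "cx", "cy" (the principal point, pixels), "extrinsics" (4x4, takes a point from world to camera coordinates). Camera axes: x right, y up, looking along -z (the intrinsics and any distortion apply to the point x, -y, -z); pixel columns grow to the right and rows downward; lengths in m; the calibration is good to about 2 mm. A picture is of the moment at which its call begins. There is no depth.
- order.hand_in(): hands the job in, once; it reports no verdict.
Trained networks look in a picture, given as the dict that the camera call returned (one of the last four; its "shot" number tells which), for a name from the list of things; names that differ only in an ending like _2 or _b are one class to them, and where a whole thing is asked for, a point or a joint stands for the part that bears it (a point fixed in the world has none). Each returns a list of dicts, best first, with "conf" (0 to 1); they miss things now and then, are a little off and sometimes report something else, mostly with a low value. They report only what shows in the picture. A call takes as long as a camera call. They do not tell look-alikes from the thing itself.
- models.outline_of(name, picture): "pixels" (420x560 bool, what is visible of it) and "location" ([column, row] in pixels, amid what is visible of it).
- models.pinpoint(name, picture): "location" ([column, row] in pixels: a listed point, or the origin of a listed thing).
The state is a dict: "clock": time; "joint_pos": joint angles; "qvel": joint speeds; "tau": joint torques, N m; "tcp_pos": TCP position; "orientation": TCP orientation; "wrist_force": force on the tool from outside, world axes, zero at the start; "ft_torque": the same for the moment, N m; "finger_gap": finger opening in m.
Only numpy, scipy, OpenCV 4.12 (cv2) and the standard library are available. Lean on these libraries where they do the work, as an engineer would, in place of code of your own. Each camera call takes 0.05 s, during which the arm holds its last target.

## Task

Lay the smaller of the two label rolls flat in the round cradle of the bench gauge's carriage, let go, and push the carriage gently by its upright tab all the way home under the spindle. Then turn the ratchet knob on top clockwise until the spindle bears on the roll and the ratchet slips two or three clicks, no more, and let go, leaving the roll held. Leave everything else standing where it is.

Things in the scene. Friction and masses are not known exactly. Their poses are not given: they have to be found in the camera images.
- label_roll_2: the smaller of two white paper label rolls: a disc 54 mm across and 32 mm high lying flat (axis upright); origin at the centre of its underside, z up. About 0.06 kg, starts on the worktop, either nearer to or farther from the robot than the other roll
- label_roll_1: the larger label roll, 72 mm across, 50 mm high, also lying flat, not to be moved; origin at the centre of its underside
- gauge: the fixed bench gauge: grey base plate 220 x 130 x 14 mm (x -165 to +55 mm), two low guide rails, two posts 122 mm high at y +-55 mm. Origin on the worktop under the spindle axis, z up; the carriage comes out to -x, home lies to +x. A grey cross beam (36 mm in x, 134 mm in y, top about 110 mm up, set differently each time) rides on the posts and carries the upright spindle
- cradle (a point): on the carriage: centre of the cradle's floor, 26 mm above the worktop. A thin ring 5 mm high, 60 mm inside diameter, 69 mm outside, surrounds it; the roll lies inside the ring, flat on the floor. The ring is centred on the spindle axis when the carriage is home
- tab (a point): top centre of the carriage's upright black push tab, 66 mm above the worktop; the tab is 10 mm thick along the gauge's x, 40 mm wide along its y, 50 mm tall, and stands 105 mm from the cradle's centre on the -x side (the far side from the spindle)
- carriage (a joint): how far the carriage stands out from home, m: 0 = against its stop, grows as it comes out towards the gauge's -x (to 0.13); starts 0.09 to 0.12; slides with about 2 N of friction and stays where it is left
- knob_top (a point): top centre of the round black ratchet knob, about 165 mm up; 30 mm across, 30 mm tall, over a 26 mm thimble. Clockwise from above lowers spindle, thimble and knob 2.55 mm per rad (drag 0.14 N m); after 1.2 to 2.8 rad the pad bears on the roll, and the knob then slips on the thimble at about 0.2 N m, with a felt click every 30 degrees. Anticlockwise unscrews it
- knob (a joint): how far the knob has slipped clockwise on its ratchet relative to the thimble, rad: starts at 0, stays below 0.2 while the thimble still turns with the knob; each click is 0.52 (the clicks snap over at 0.26, 0.79, 1.31, 1.83, and come to rest at 0.52, 1.05, 1.57, 2.09)
- spindle: the steel spindle; its flat 28 mm pad starts 3 to 7 mm above the top of a seated roll when the carriage is home. Origin on the spindle axis, inside the beam; it does not turn. The height is to be found by feel
- weight_1: bystander: calibration weight 43 mm across, 52 mm high
There are look-alikes about, which are no part of the job. What is shaped like the label_roll_2 but blue or purple is not meant.

How it is judged:
By the outcome, as a careful person would: the job done as asked, in the order asked, and still so for the second after the job is handed in, with the robot touching nothing.
It also fails if it takes over 72 s, if anything falls off the work surface, if the arm or the gripper's body presses on something with over 40 N, if the wrist force passes 120 N, or if a joint passes its speed limit or range.

## Working session

There is one attempt and no reset: what is moved stays moved. The work goes in short steps, Python scripts to look and compute and a tool call to move; the robot and the scene stay as the last step left them, time stands still between calls to the robot, and variables do not carry over. Pictures are saved under pics/ and viewed, and the job is handed in when it is done.

Besides the shell and the picture viewer there is one more tool, called after ">>>" by a JSON object that holds its "method" and its "body", one argument or row to a line. servo_tool: Moves the arm, as the interface text tells. Its arguments: {"type":"object","properties":{"moves":{"type":"array"},"grip_force":{"type":"number"}},"required":["moves"]}

```bash
mkdir -p pics
cat > h.py <<'E'
import numpy as np, cv2
from workcell import env, optics, order, models
def cam(name,save=None):
    p=optics.read_camera(name)
    if save: cv2.imwrite('pics/'+save,p['pixels'])
    return p
def ray(p,uv):
    H=p['pixels'].shape[0]; f=H/2/np.tan(np.radians(p['vertical_fov'])/2)
    d=np.array([(uv[0]-p['cx'])/f, -(uv[1]-p['cy'])/f, -1.])
    T=np.array(p['extrinsics']); R=T[:3,:3]; o=-R.T@T[:3,3]; return o,R.T@d
def atz(p,uv,z):
    o,d=ray(p,uv); return o+d*(z-o[2])/d[2]
def proj(p,X):
    H=p['pixels'].shape[0]; f=H/2/np.tan(np.radians(p['vertical_fov'])/2)
    T=np.array(p['extrinsics']); c=T[:3,:3]@np.array(X)+T[:3,3]
    return np.array([p['cx']+f*c[0]/-c[2], p['cy']+f*-c[1]/-c[2]])
E
python3 - <<'E'
from h import *
np.set_printoptions(precision=4,suppress=True)
s=env.get_state(); print(s)
for n in ['scene','side','wrist']:
    p=cam(n,n+'0.png'); print(n,{k:v for k,v in p.items() if k not in('pixels',)})
    for t in ['label_roll_2','gauge','cradle','tab','knob_top','weight_1','spindle']:
        for r in models.pinpoint(t,p)[:4]:
            print(t,r['conf'],r['location'])
E
```

```text
{'clock': 0.0, 'joint_pos': array([ 1.1624,  0.314 ,  0.045 ,  1.3036, -0.    ,  1.4312]), 'qvel': array([ 0.0003, -0.0008,  0.0008,  0.001 ,  0.0002,  0.0008]), 'tau': array([  0.0024, -48.063 ,  29.853 ,   0.0194,  -0.0002,   0.    ]), 'tcp_pos': array([0.1525, 0.5539, 0.2304]), 'orientation': array([ 0.7006,  0.0941,  0.7009, -0.0954]), 'wrist_force': array([ 0.0066, -0.0729,  0.3071]), 'ft_torque': array([ 0.0286,  0.0062, -0.0199]), 'finger_gap': 0.08552194714405888}
scene {'vertical_fov': 51.37454901721366, 'cx': 275.48972924950584, 'cy': 211.28831472502185, 'extrinsics': array([[ 0.905 , -0.4251,  0.0152, -0.4697],
       [ 0.2265,  0.5117,  0.8288, -0.2495],
       [-0.3601, -0.7467,  0.5593, -0.76  ],
       [ 0.    ,  0.    ,  0.    ,  1.    ]]), 'shot': 1}
label_roll_2 0.89 [281.7, 225.5]
label_roll_2 0.88 [188.5, 237.1]
label_roll_2 0.59 [225.3, 221.3]
label_roll_2 0.57 [275.0, 204.7]
gauge 0.81 [311.4, 304.3]
cradle 0.72 [289.0, 268.4]
cradle 0.68 [274.0, 204.1]
tab 0.92 [263.2, 227.5]
tab 0.24 [309.5, 303.3]
knob_top 0.73 [314.0, 233.5]
spindle 0.72 [313.0, 274.0]
spind
[... 191 characters left out ...]
 0.6267,  0.7534, -0.2275],
       [-0.2443, -0.7127,  0.6575, -0.9709],
       [ 0.    ,  0.    ,  0.    ,  1.    ]]), 'shot': 2}
label_roll_2 0.85 [192.6, 222.1]
label_roll_2 0.73 [292.5, 179.8]
label_roll_2 0.63 [231.3, 202.0]
label_roll_2 0.6 [292.3, 207.2]
gauge 0.7 [308.2, 298.8]
cradle 0.65 [288.1, 260.1]
knob_top 0.61 [313.4, 239.9]
weight_1 0.97 [338.1, 205.5]
spindle 0.94 [311.3, 270.8]
wrist {'vertical_fov': 58.353051694566986, 'cx': 275.9627020094416, 'cy': 215.69721652921118, 'extrinsics': array([[ 0.2664,  0.9639, -0.0005, -0.5753],
       [-0.9143,  0.2526, -0.3165,  0.041 ],
       [-0.3049,  0.0848,  0.9486, -0.3809],
       [ 0.    ,  0.    ,  0.    ,  1.    ]]), 'shot': 3}
```

View pics/scene0.png

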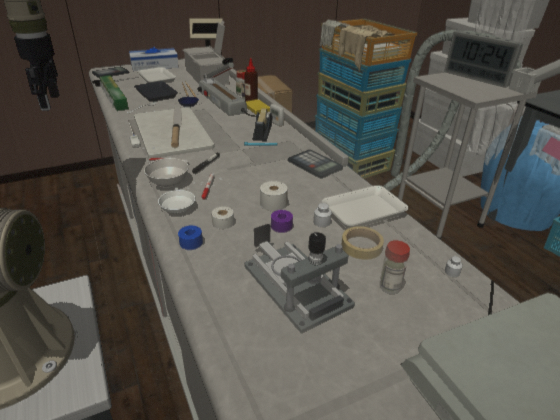

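View pics/side0.png

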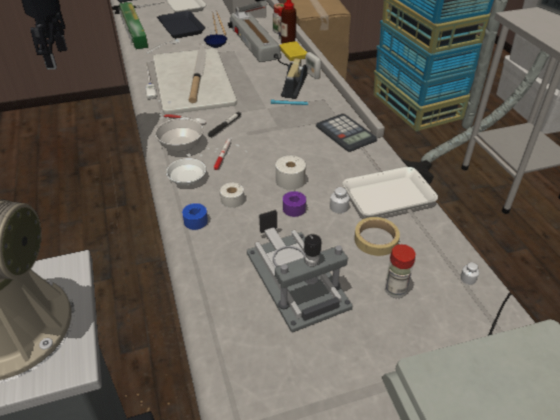

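View pics/wrist0.png

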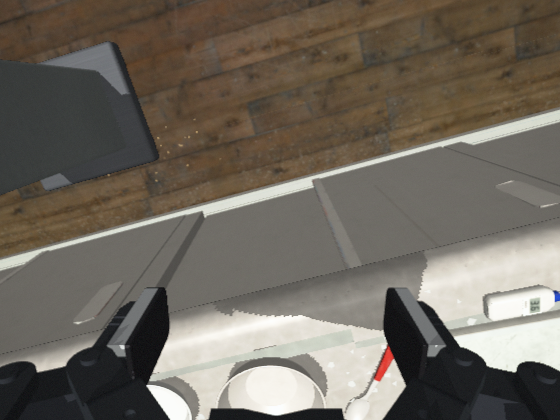

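The small white roll is at (222,217) in the scene view and (232,195) in the side view. The large roll is at (274,195). The gauge has its tab at about (262,233) and its knob at (316,243). The blue and purple discs are decoys.

Run:
```python
from h import *
np.set_printoptions(precision=4,suppress=True)
P={n:cam(n) for n in['scene','side']}
def tri(a,b):
    (o1,d1),(o2,d2)=a,b
    A=np.stack([d1,-d2],1); t=np.linalg.lstsq(A,o2-o1,rcond=None)[0]
    p,q=o1+d1*t[0],o2+d2*t[1]; return (p+q)/2,np.linalg.norm(p-q)
Z=dict(label_roll_2=0,gauge=0,cradle=.026,tab=.066,knob_top=.165,weight_1=0)
R={}
for t in Z:
  for n,p in P.items():
    for r in models.pinpoint(t,p)[:5]:
        print(t,n,r['conf'],r['location'],atz(p,r['location'],Z[t]))
for n,p in P.items():
  for t in ['label_roll_2','tab','knob','gauge']:
    for r in models.outline_of(t,p)[:5]:
        m=r['pixels']; c=p['pixels'][m].mean(0); ys,xs=np.where(m)
        print(n,t,r['conf'],r['location'],'bgr',c,m.sum(),xs.min(),xs.max(),ys.min(),ys.max(),'at z.016',atz(p,r['location'],.016))
```

```text
label_roll_2 scene 0.73 [273.3, 204.8] [0.6271 0.2439 0.    ]
label_roll_2 scene 0.67 [189.4, 235.7] [0.3853 0.2023 0.    ]
label_roll_2 scene 0.59 [280.7, 228.5] [0.5987 0.1394 0.    ]
label_roll_2 scene 0.58 [225.9, 222.1] [0.4844 0.22   0.    ]
label_roll_2 side 0.82 [191.4, 221.3] [0.373  0.1784 0.    ]
label_roll_2 side 0.76 [293.4, 211.3] [ 0.6017  0.1407 -0.    ]
label_roll_2 side 0.73 [229.9, 202.6] [0.4703 0.2144 0.    ]
label_roll_2 side 0.73 [288.8, 181.9] [0.6258 0.2459 0.    ]
gauge scene 0.73 [310.9, 303.8] [ 0.5436 -0.1137  0.    ]
gauge side 0.76 [310.1, 298.5] [ 0.5508 -0.1079  0.    ]
cradle scene 0.86 [286.0, 267.7] [ 0.5324 -0.0226  0.026 ]
cradle side 0.86 [287.5, 259.9] [ 0.5332 -0.0211  0.026 ]
tab scene 0.63 [262.5, 226.8] [0.524  0.0812 0.066 ]
tab side 0.7 [267.8, 213.5] [0.5234 0.0816 0.066 ]
knob_top scene 0.87 [316.7, 234.2] [ 0.5496 -0.1038  0.165 ]
knob_top side 0.92 [313.1, 237.7] [ 0.5499 -0.1067  0.165 ]
weight_1 scene 0.72 [319.6, 220.8] [0.7034 0.129  0.    ]
weight_1 side 0.73 [339.4, 205.5] [0.7103 0.1273 0.    ]
weight_1 side 0.32 [268.0, 214.5]
[... 1110 characters left out ...]
l_roll_2 0.89 [195.7, 215.7] bgr [125.5915  67.6679  45.2025] 563 183 207 203 229 at z.016 [0.384  0.1761 0.016 ]
side label_roll_2 0.82 [230.7, 193.8] bgr [139.     150.9143 157.7689] 502 221 244 182 206 at z.016 [0.476  0.2261 0.016 ]
side label_roll_2 0.62 [289.2, 172.3] bgr [140.3059 151.3787 157.3038] 948 276 305 154 189 at z.016 [0.6321 0.2624 0.016 ]
side tab 0.83 [276.4, 244.2] bgr [124.0294 128.1696 131.2922] 1191 260 304 210 266 at z.016 [0.5282 0.0371 0.016 ]
side knob 0.9 [314.2, 244.8] bgr [43.4298 44.5614 46.3275] 342 304 321 234 256 at z.016 [0.6033 0.0112 0.016 ]
side knob 0.21 [230.3, 194.2] bgr [137.0743 148.9056 155.6586] 498 220 244 183 207 at z.016 [0.4748 0.225  0.016 ]
```

```bash
cat >> h.py <<'E'
def qR(q):
    from scipy.spatial.transform import Rotation as Ro
    return Ro.from_quat([q[1],q[2],q[3],q[0]]).as_matrix()
def plan(target,jaw=None):
    s=env.get_state(); R=qR(s['orientation']); d=R.T@(np.array(target)-s['tcp_pos'])*100
    ang=np.arctan2(R[1,1],R[0,1])
    print('t',s['clock'],'tcp',s['tcp_pos'],'jawyaw',round(ang,3),'j',s['joint_pos'])
    print('tool x axis',R[:,0],'shift cm',d)
    if jaw is not None:
        # turn about tool x (down): +turn = cw => yaw decreases
        t=(ang-jaw+np.pi/2)%np.pi-np.pi/2; print('turn (mod pi)',t)
E
python3 - <<'E'
from h import *
np.set_printoptions(precision=4,suppress=True)
g=np.array([.550,-.107]);t=np.array([.524,.081]); a=np.arctan2(*(g-t)[::-1]);print('gauge x yaw',a)
plan([.476,.19,.2],a+np.pi/2)
p=cam('scene'); print([atz(p,u,.03) for u in([178,203],[178,215],[165,175])])
E
```

```text
gauge x yaw -1.4333701812979533
t 2.3 tcp [0.1528 0.5544 0.2313] jawyaw 1.302 j [1.1624 0.3132 0.0461 1.3036 0.     1.4312]
tool x axis [ 0.      0.0001 -1.    ] shift cm [  3.1289 -26.5448  40.8426]
turn (mod pi) 1.1645252293363737
[array([0.3886, 0.3083, 0.03  ]), array([0.3747, 0.2554, 0.03  ]), array([0.3925, 0.4654, 0.03  ])]
```

>>> {"method": "servo_tool", "body": {
  "moves": [
    [0, -3.3, 5.0, 0, -1],
    [0, -3.3, 5.0, 0, -1],
    [0, -3.3, 5.0, 0, -1],
    [0, -3.3, 5.0, 0, -1],
    [0, -3.3, 5.0, 0, -1],
    [0, -3.3, 5.0, 0, -1],
    [0, -3.3, 5.0, 0, -1],
    [0, -3.3, 5.0, 0, -1],
    [0, 0, 0, 0.18, -1],
    [0, 0, 0, 0.18, -1]
  ]
}}

```text
clock: 3.6
tcp_pos: [0.4689, 0.1925, 0.2311]
orientation: [0.671, 0.222, 0.672, -0.222]
wrist_force: [0.2, 0.3, -0.0]
finger_gap: 0.0858
```

Run:
```python
from h import *
np.set_printoptions(precision=4,suppress=True)
plan([.476,.222,.1],-1.4334+np.pi/2)
p=cam('wrist','w1.png')
for r in models.outline_of('label_roll_2',p): print(r['conf'],r['location'],atz(p,r['location'],.016),p['pixels'][r['pixels']].mean(0))
for r in models.pinpoint('label_roll_2',p): print(r['conf'],r['location'],atz(p,r['location'],.0))
```

```text
t 3.6 tcp [0.4689 0.1925 0.2311] jawyaw 0.933 j [ 0.2309  0.1815 -0.127   1.2626  0.0002  0.8682]
tool x axis [-0.0003  0.0001 -1.    ] shift cm [13.115   2.7951 -1.1842]
turn (mod pi) 0.7960792124995244
0.87 [308.8, 173.3] [0.4839 0.2213 0.016 ] [133.38   145.2736 150.1395]
0.86 [195.4, 115.4] [0.3773 0.1685 0.016 ] [133.4154  62.4055  21.4168]
0.69 [416.4, 262.9] [0.6291 0.2571 0.016 ] [122.8325 133.1536 137.0875]
0.6 [318.4, 304.2] [0.6088 0.1467 0.016 ] [146.2171  52.6111 115.2087]
0.97 [403.8, 255.8] [0.6236 0.2511 0.    ]
0.89 [206.0, 113.4] [0.3808 0.1746 0.    ]
0.69 [315.5, 294.2] [0.6054 0.1471 0.    ]
0.55 [304.0, 167.1] [0.4794 0.2202 0.    ]
```

View pics/w1.png

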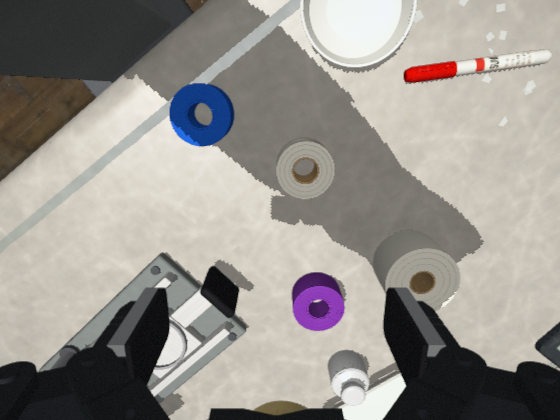

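```bash
cat >> h.py <<'E'
def fitcyl(p,mask,x0,r,h,z0=0):
    from scipy.optimize import minimize
    a=np.linspace(0,2*np.pi,60)
    m=mask.astype(bool)
    def sil(xy):
        pts=[proj(p,[xy[0]+r*np.cos(t),xy[1]+r*np.sin(t),z]) for z in(z0,z0+h) for t in a]
        hull=cv2.convexHull(np.array(pts,np.float32)); 
        im=np.zeros(m.shape,np.uint8); cv2.fillPoly(im,[np.round(hull*16).astype(np.int32)],1,shift=4); return im.astype(bool)
    def cost(xy):
        s=sil(xy); return 1-(s&m).sum()/(s|m).sum()
    res=minimize(cost,x0,method='Nelder-Mead',options=dict(initial_simplex=np.array([x0,[x0[0]+.006,x0[1]],[x0[0],x0[1]+.006]]),xatol=1e-4,fatol=1e-4))
    return res.x,res.fun
E
python3 - <<'E'
from h import *
np.set_printoptions(precision=4,suppress=True)
for n in['wrist','scene','side']:
    p=cam(n)
    for r in models.outline_of('label_roll_2',p):
        x=atz(p,r['location'],.016)
        if abs(x[0]-.48)<.02 and abs(x[1]-.22)<.02: print(n,fitcyl(p,r['pixels'],list(x[:2]),.027,.032))
    if n=='wrist':
        # brightness based top refine
        for t,z in(('tab',.066),('cradle',.026)):
            for q in models.pinpoint(t,p): print(t,q['conf'],q['location'],atz(p,q['location'],z))
E
```

```text
wrist (array([0.4754, 0.2207]), np.float64(0.12482946793997274))
tab 0.93 [209.4, 304.1] [0.5201 0.0795 0.066 ]
cradle 0.89 [153.9, 341.8] [ 0.5363 -0.0209  0.026 ]
scene (array([0.4782, 0.2228]), np.float64(0.08528784648187637))
side (array([0.4775, 0.2228]), np.float64(0.08992805755395683))
```

>>> {"method": "servo_tool", "body": {
  "moves": [
    [0, 0, 0, 0.16, -1],
    [0, 0, 0, 0.16, -1],
    [0, 0, 0, 0.16, -1],
    [0, 0, 0, 0.16, -1],
    [0, 0, 0, 0.156, -1],
    [3, 0.3, -0.7, 0, -1],
    [3, 0.3, -0.7, 0, -1],
    [3, 0.3, -0.7, 0, -1],
    [3, 0.3, -0.7, 0, -1],
    [0, 0, 0, 0, -1]
  ]
}}

```text
clock: 5.4
tcp_pos: [0.4741, 0.2229, 0.1092]
orientation: [0.534, 0.46, 0.536, -0.463]
wrist_force: [0.2, -0.0, 0.1]
finger_gap: 0.0857
```

Run:
```python
from h import *
np.set_printoptions(precision=4,suppress=True)
p=cam('wrist','w2.png')
for r in models.outline_of('label_roll_2',p):
    x=atz(p,r['location'],.016)
    if abs(x[0]-.48)<.02 and abs(x[1]-.22)<.02: print(fitcyl(p,r['pixels'],list(x[:2]),.027,.032))
plan([.477,.2218,.008],-1.4334+np.pi/2)
```

```text
(array([0.4758, 0.2209]), np.float64(0.09223529411764708))
t 5.5 tcp [0.4761 0.2231 0.1119] jawyaw 0.147 j [ 0.2855  0.2869 -0.2932  0.9908 -0.0001  1.7098]
tool x axis [-0.     -0.0001 -1.    ] shift cm [10.3877  0.0684  0.1427]
turn (mod pi) 0.009132974806189242
```

View pics/w2.png

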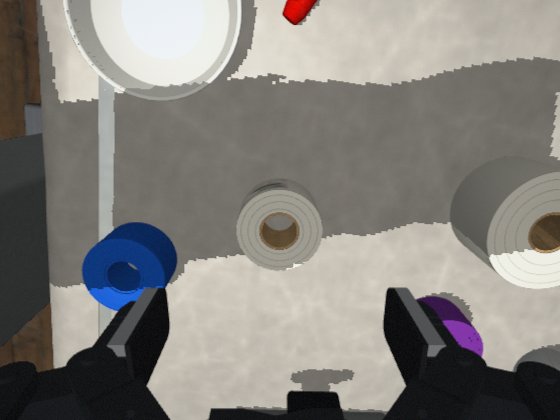

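>>> {"method": "servo_tool", "body": {
  "moves": [
    [2.5, 0.05, 0.1, 0, -1],
    [2.5, 0, 0.07, 0, -1],
    [2.5, 0, 0, 0, -1],
    [2, 0, 0, 0, -1],
    [0.8, 0, 0, 0, -1],
    [0, 0, 0, 0, 0],
    [0, 0, 0, 0, 1],
    [0, 0, 0, 0, 1],
    [0, 0, 0, 0, 1],
    [0, 0, 0, 0, 1]
  ],
  "grip_force": 30
}}

```text
clock: 6.75
tcp_pos: [0.4779, 0.2218, 0.0098]
orientation: [0.536, 0.463, 0.535, -0.461]
wrist_force: [-2.1, 0.2, 7.1]
finger_gap: 0.0529
```

Run:
```python
from h import *
np.set_printoptions(precision=4,suppress=True)
p=cam('wrist','w3.png')
plan([.477,.2218,.1])
print(env.get_state()['finger_gap'])
```

```text
t 6.8 tcp [0.4779 0.2218 0.0098] jawyaw 0.146 j [ 0.2821  0.3948 -0.4246  0.7487 -0.0001  1.7068]
tool x axis [ 0.0026  0.0006 -1.    ] shift cm [-9.0199 -0.0667 -0.0184]
0.053009352817826545
```

View pics/w3.png

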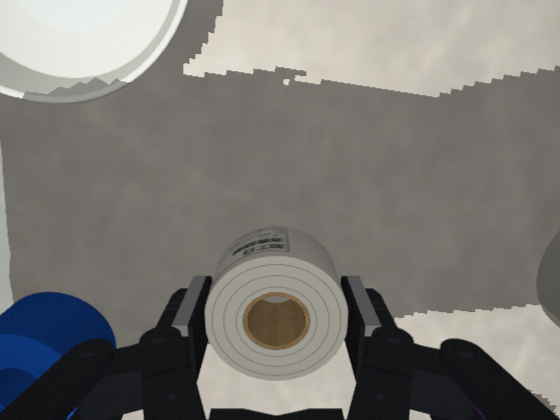

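>>> {"method": "servo_tool", "body": {
  "moves": [
    [-2, 0, 0, 0, 1],
    [-4, 0, 0, 0, 1],
    [-4, 0, 1, 0, 1],
    [-4, 0.2, 3, 0, 1],
    [-4, 0.2, 4, 0, 1],
    [-4, 0.2, 4.5, 0, 1],
    [-2, 0.3, 5, 0, 1],
    [0, 0.3, 5, 0, 1],
    [0, 0.3, 4.2, 0, 1],
    [0, 0, 2, 0, 1]
  ]
}}

```text
clock: 8.05
tcp_pos: [0.5337, -0.0623, 0.2485]
orientation: [0.535, 0.463, 0.534, -0.463]
wrist_force: [-0.6, 0.3, -0.4]
finger_gap: 0.0528
```

Run:
```python
from h import *
np.set_printoptions(precision=4,suppress=True)
plan([.535,-.022,.1])
p=cam('wrist','w4.png'); print(env.get_state()['finger_gap'])
for t,z in(('tab',.066),('cradle',.026),('knob_top',.165),('gauge',0)):
    for q in models.pinpoint(t,p): print(t,q['conf'],q['location'],atz(p,q['location'],z))
```

```text
t 8.05 tcp [ 0.5337 -0.0623  0.2485] jawyaw 0.144 j [-0.2657  0.2348 -0.0172  1.3182  0.0001  1.1614]
tool x axis [ 0.0006 -0.0001 -1.    ] shift cm [14.8499  0.6977 -3.971 ]
0.053176484167728494
tab 0.63 [287.4, 1.1] [0.522  0.0838 0.066 ]
cradle 0.76 [282.5, 137.2] [ 0.5348 -0.0228  0.026 ]
knob_top 0.66 [487.6, 4.2] [0.6281 0.0778 0.165 ]
knob_top 0.6 [283.5, 292.3] [ 0.5461 -0.1098  0.165 ]
gauge 0.91 [280.1, 213.8] [ 0.5454 -0.1078  0.    ]
```

View pics/w4.png

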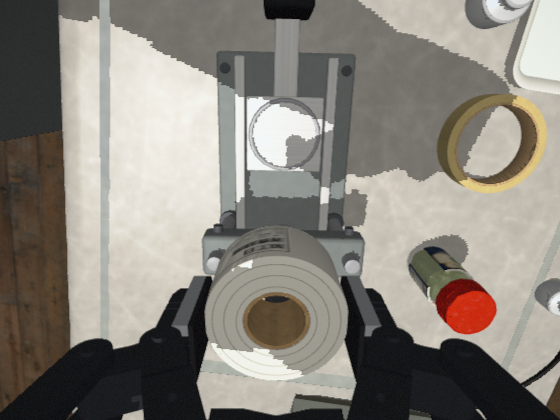

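Run:
```python
from h import *
np.set_printoptions(precision=4,suppress=True)
p=cam('wrist'); im=p['pixels']
c=cv2.resize(im[80:190,220:350],None,fx=5,fy=5,interpolation=cv2.INTER_CUBIC); 
c2=c.copy()
for ctr,col in(((.5353,-.0205),(0,0,255)),((.5353,-.0225),(255,0,0))):
  for r,z in((.0345,.031),(.030,.031),(.030,.026)):
    pts=np.array([(proj(p,[ctr[0]+r*np.cos(t),ctr[1]+r*np.sin(t),z])-[219.5,79.5])*5 for t in np.linspace(0,6.3,60)])
    if col[2]: cv2.polylines(c2,[pts.astype(int)],True,col,1)
cv2.imwrite('pics/ring.png',np.hstack([c])) ; cv2.imwrite('pics/ring2.png',c2)
print(atz(p,(284.5,133.5),.031))
# rolled held: top circle
for r in models.outline_of('label_roll_2',p)[:2]:
    m=r['pixels']; ys,xs=np.where(m); print(r['conf'],xs.min(),xs.max(),ys.min(),ys.max())
```

```text
[ 0.535  -0.0154  0.031 ]
0.56 204 347 225 379
```

View pics/ring2.png

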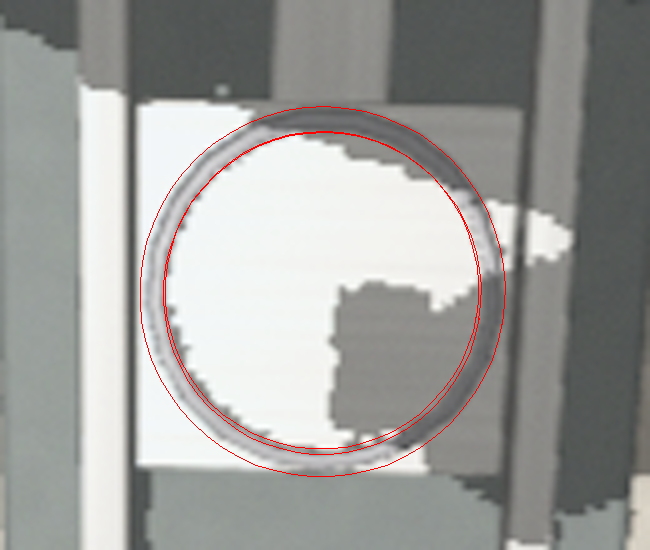

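Run:
```python
from h import *
np.set_printoptions(precision=4,suppress=True)
from scipy.optimize import least_squares
p=cam('wrist'); im=p['pixels']; s=env.get_state(); R=qR(s['orientation'])
o,_=ray(p,(0,0)); print('cam in tool',R.T@(o-s['tcp_pos']), 'viewdir in tool',R.T@ray(p,(p['cx'],p['cy']))[1])
c=cv2.resize(im[215:395,190:365],None,fx=4,fy=4,interpolation=cv2.INTER_CUBIC)
for dz in(.02,):
 for (dy,dzz,h) in((0,0,.022),):
  C=s['tcp_pos']+R@np.array([-h,dy,dzz])
  for r,k in((.027,0),(.027,.032)):
    pts=np.array([(proj(p,[C[0]+r*np.cos(t),C[1]+r*np.sin(t),C[2]-k])-[189.5,214.5])*4 for t in np.linspace(0,6.3,60)])
    cv2.polylines(c,[pts.astype(int)],True,(0,0,255),1)
cv2.imwrite('pics/held.png',c)
```

```text
cam in tool [-0.1426  0.0002 -0.0817] viewdir in tool [0.9486 0.0001 0.3165]
```

View pics/held.png

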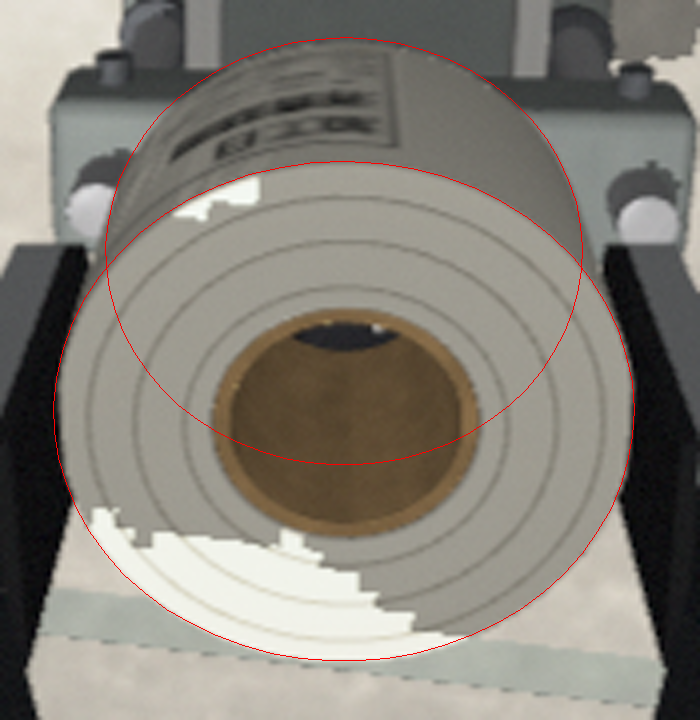

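>>> {"method": "servo_tool", "body": {
  "moves": [
    [0, 0.4, -2.1, 0, 1],
    [0, 0.34, -2.07, 0, 1],
    [2, 0, 0, 0, 1],
    [3, 0, 0, 0, 1],
    [3, 0, 0, 0, 1],
    [3, 0, 0, 0, 1],
    [3, 0, 0, 0, 1],
    [2.5, 0, 0, 0, 1],
    [1.3, 0, 0, 0, 1],
    [0, 0, 0, 0, 1]
  ]
}}

```text
clock: 9.7
tcp_pos: [0.534, -0.0173, 0.0697]
orientation: [0.535, 0.462, 0.536, -0.462]
wrist_force: [0.3, 0.1, 0.3]
finger_gap: 0.053
```

```bash
cat > ov.py <<'E'
from h import *
np.set_printoptions(precision=4,suppress=True)
import sys
tag=sys.argv[1]; cx,cy=float(sys.argv[2]),float(sys.argv[3])
s=env.get_state(); R=qR(s['orientation']); C=s['tcp_pos']+R@np.array([-.022,0,0]); print(s['clock'],s['tcp_pos'],C)
out=[]
for n in('scene','side'):
    p=cam(n); im=p['pixels']; u=proj(p,[cx,cy,.06]).astype(int); x0,y0=u-[35,40]; k=8
    c=cv2.resize(im[y0:y0+80,x0:x0+70],None,fx=k,fy=k,interpolation=cv2.INTER_CUBIC); raw=c.copy()
    def circ(X,r,col):
        pts=np.array([(proj(p,[X[0]+r*np.cos(t),X[1]+r*np.sin(t),X[2]])-[x0-.5,y0-.5])*k for t in np.linspace(0,6.3,60)])
        cv2.polylines(c,[pts.astype(int)],True,col,1)
    circ(C,.027,(0,0,255)); circ(C-[0,0,.032],.027,(0,0,255)); circ([cx,cy,.031],.0345,(0,255,0)); circ([cx,cy,.031],.030,(0,255,0))
    out.append(np.hstack([raw[:, :],c])[:, :])
im=np.vstack(out); im=cv2.resize(im,None,fx=.47,fy=.47); print(im.shape); cv2.imwrite('pics/ov_%s.png'%tag,im)
E
python3 ov.py a .5345 -.0205
```

```text
9.7 [ 0.534  -0.0173  0.0697] [ 0.534  -0.0173  0.0917]
(602, 526, 3)
```

View pics/ov_a.png

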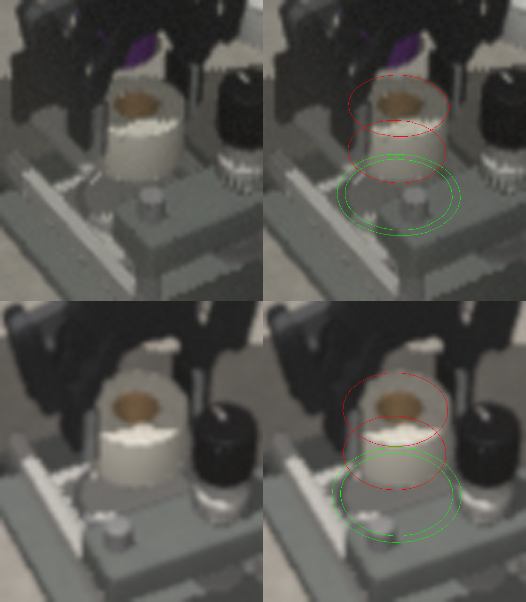

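>>> {"method": "servo_tool", "body": {
  "moves": [
    [0, 0.04, 0.28, 0, 1],
    [0.8, 0, 0, 0, 1],
    [0.8, 0, 0, 0, 1],
    [0.6, 0, 0, 0, 1],
    [0.4, 0, 0, 0, 1],
    [0.2, 0, 0, 0, 1],
    [0.2, 0, 0, 0, 1],
    [0.1, 0, 0, 0, 1],
    [0, 0, 0, 0, 1],
    [0, 0, 0, 0, 1]
  ]
}}

```text
clock: 11.05
tcp_pos: [0.5356, -0.0207, 0.0394]
orientation: [0.535, 0.462, 0.535, -0.462]
wrist_force: [0.2, -0.8, -1.1]
finger_gap: 0.0531
```

```bash
python3 ov.py b .5345 -.0205
python3 - <<'E'
from h import *
s=env.get_state(); print(s['wrist_force'],s['ft_torque'],s['tcp_pos'])
cam('wrist','w5.png')
E
```

```text
11.05 [ 0.5356 -0.0207  0.0394] [ 0.5356 -0.0207  0.0614]
(602, 526, 3)
[ 0.61988394 -0.00264855 -0.28071114] [-0.01719558  0.00486437 -0.00836617] [ 0.53555803 -0.02067865  0.03941854]
```

View pics/ov_b.png

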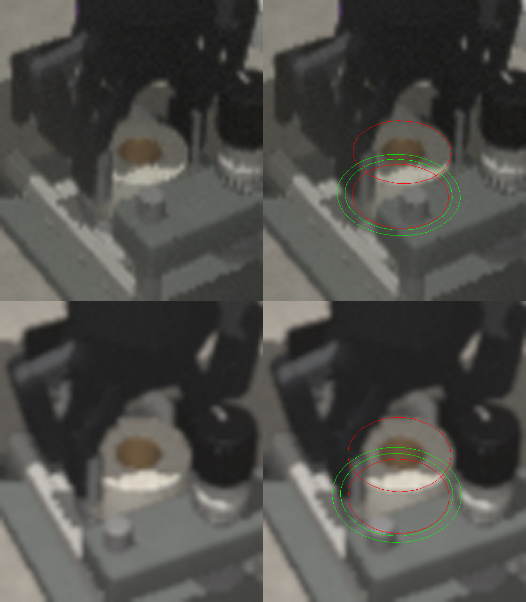

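View pics/w5.png

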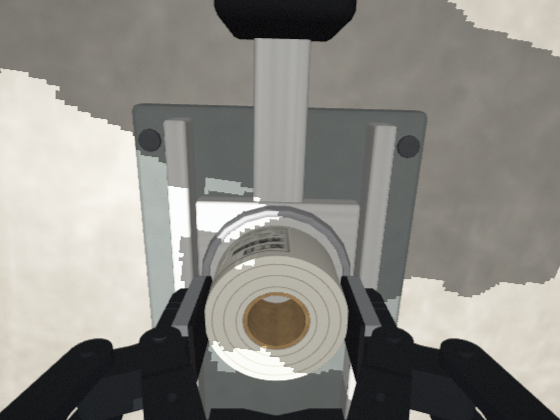

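Run:
```python
from h import *
np.set_printoptions(precision=4,suppress=True)
p=cam('wrist'); im=p['pixels']; s=env.get_state()
a=np.linspace(0,6.3,300)
for dy in(-.002,-.001,0,.001,.002,.003):
    C=s['tcp_pos']
    f=lambda r,z:np.array([proj(p,[C[0]+r*np.cos(t),C[1]+dy+r*np.sin(t),z]) for t in a])
    o=f(.0345,.031);i=f(.030,.031);print(dy,'outer cols',o[:,0].min(),o[:,0].max(),'toprow',o[:,1].min(),'inner top',i[:,1].min())
cv2.imwrite('pics/r5.png',cv2.resize(im[190:300,190:360],None,fx=4,fy=4,interpolation=cv2.INTER_CUBIC))
```

```text
-0.002 outer cols 198.1171312202938 351.3313894334568 toprow 212.81492366989903 inner top 222.85940047112095
-0.001 outer cols 198.29499188128398 351.7935735605324 toprow 210.58189130133758 inner top 220.66592569834452
0 outer cols 198.47351402148462 352.25747638079383 toprow 208.34001810623445 inner top 218.4638442156391
0.001 outer cols 198.65270133791796 352.7231074988832 toprow 206.08925147771 inner top 216.2531052671878
0.002 outer cols 198.8325575552086 353.1904765911412 toprow 203.82953839067576 inner top 214.0336576972954
0.003 outer cols 199.01308642584033 353.6595934062786 toprow 201.56082539767027 inner top 211.80544994644282
```

View pics/r5.png

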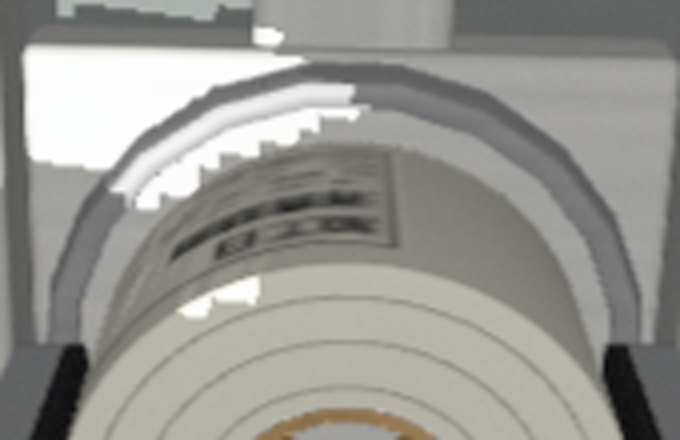

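>>> {"method": "servo_tool", "body": {
  "moves": [
    [0, 0, -0.1, 0, 1],
    [0.15, 0, 0, 0, 1],
    [0.15, 0, 0, 0, 1],
    [0.1, 0, 0, 0, 1],
    [0, 0, 0, 0, 1],
    [0, 0, 0, 0, 0.2],
    [0, 0, 0, 0, -0.2],
    [0, 0, 0, 0, -1],
    [0, 0, 0, 0, -1],
    [0, 0, 0, 0, -1]
  ]
}}

```text
clock: 12.5
tcp_pos: [0.5353, -0.0197, 0.0351]
orientation: [0.535, 0.462, 0.535, -0.462]
wrist_force: [0.3, 0.1, -0.1]
finger_gap: 0.0854
```

Run:
```python
from h import *
s=env.get_state(); print(s['wrist_force'],s['tcp_pos'],s['finger_gap'])
cam('wrist','w6.png')
```

```text
[ 0.2638011   0.14004302 -0.12395327] [ 0.53525714 -0.01968023  0.03510426] 0.08543152289561629
```

View pics/w6.png

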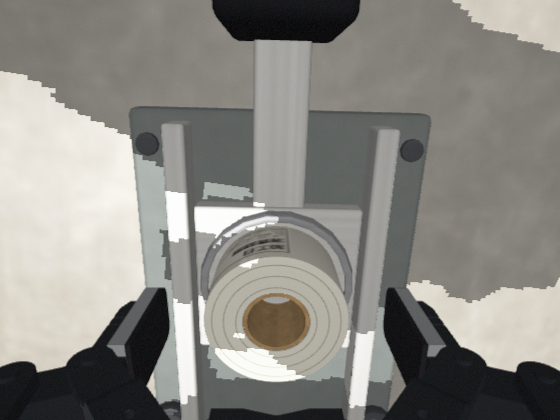

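>>> {"method": "servo_tool", "body": {
  "moves": [
    [-3, 0, 0, 0, -1],
    [-4, 0, 0, 0, -1],
    [-2, 0, -2, 0, -1],
    [0, 0, -5, 0, 1],
    [0, 0, -5, 0, 1],
    [0, 0, -2, 0, 1],
    [0, 0, 0, 0, 1],
    [0, 0, 0, 0, 1],
    [0, 0, 0, 0, 1],
    [0, 0, 0, 0, 1]
  ]
}}

```text
clock: 13.8
tcp_pos: [0.5151, 0.118, 0.1253]
orientation: [0.535, 0.463, 0.535, -0.463]
wrist_force: [-0.0, -0.3, -0.2]
finger_gap: 0.0002
```

Run:
```python
from h import *
np.set_printoptions(precision=4,suppress=True)
s=env.get_state(); print(s['wrist_force'],s['tcp_pos'],s['finger_gap'],s['clock'])
out=[]
for n in('scene','side'):
    p=cam(n); u=proj(p,[.53,.02,.05]).astype(int)
    out.append(cv2.resize(p['pixels'][u[1]-70:u[1]+60,u[0]-60:u[0]+70],None,fx=3,fy=3,interpolation=cv2.INTER_CUBIC))
    for q in models.pinpoint('tab',p): print(n,q['conf'],q['location'],atz(p,q['location'],.066))
cv2.imwrite('pics/ab.png',np.hstack(out))
```

```text
[-0.0159 -0.2553 -0.1855] [0.5151 0.118  0.1253] 0.00022118184071264326 13.8
scene 0.58 [262.8, 226.9] [0.5245 0.0806 0.066 ]
scene 0.19 [314.3, 235.6] [0.6137 0.0058 0.066 ]
side 0.86 [270.2, 212.7] [0.5289 0.0825 0.066 ]
side 0.45 [310.7, 299.7] [ 0.5302 -0.1596  0.066 ]
side 0.19 [338.9, 205.6] [0.6754 0.0595 0.066 ]
```

View pics/ab.png

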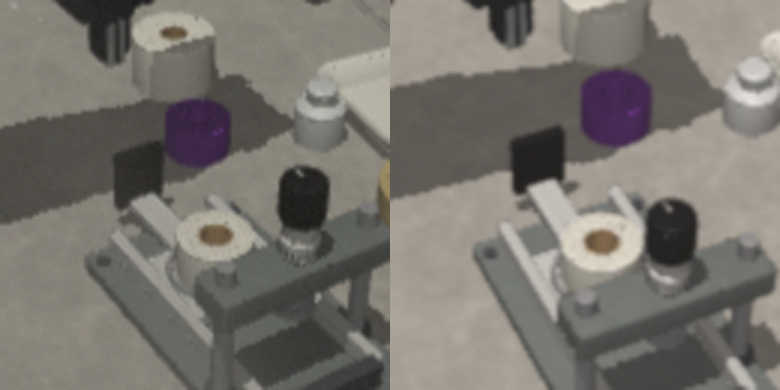

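>>> {"method": "servo_tool", "body": {
  "moves": [
    [2.5, 0, 0, 0, 1],
    [2.5, 0, 0, 0, 1],
    [2.3, 0, 0, 0, 1],
    [1, 0, 0, 0, 1],
    [0, 0, 0.7, 0, 1],
    [0, 0, 0.4, 0, 1],
    [0, 0, 0.3, 0, 1],
    [0, 0, 0.3, 0, 1],
    [0, 0, 0.3, 0, 1],
    [0, 0, 0.3, 0, 1]
  ]
}}

```text
clock: 15.25
tcp_pos: [0.5184, 0.0963, 0.0426]
orientation: [0.535, 0.462, 0.535, -0.462]
wrist_force: [-0.8, 1.6, 1.7]
finger_gap: 0.0001
```

>>> {"method": "servo_tool", "body": {
  "moves": [
    [0, 0, 0.3, 0, 1],
    [0, 0, 0.4, 0, 1],
    [0, 0, 0.5, 0, 1],
    [0, 0, 0.6, 0, 1],
    [0, 0, 0.6, 0, 1],
    [0, 0, 0.6, 0, 1],
    [0, 0, 0.6, 0, 1],
    [0, 0, 0.6, 0, 1],
    [0, 0, 0.6, 0, 1],
    [0, 0, 0.6, 0, 1]
  ]
}}

```text
clock: 16.5
tcp_pos: [0.5259, 0.0423, 0.0421]
orientation: [0.535, 0.462, 0.535, -0.462]
wrist_force: [-1.5, 2.1, 0.7]
finger_gap: -0.0002
```

Run:
```python
from h import *
np.set_printoptions(precision=4,suppress=True)
plan([.52,.03,.042])
print(env.get_state()['wrist_force'])
cam('wrist','w7.png')
out=[]
for n in('scene','side'):
    p=cam(n); u=proj(p,[.53,.02,.05]).astype(int)
    out.append(cv2.resize(p['pixels'][u[1]-70:u[1]+60,u[0]-60:u[0]+70],None,fx=3,fy=3,interpolation=cv2.INTER_CUBIC))
cv2.imwrite('pics/ac.png',np.hstack(out))
```

```text
t 16.5 tcp [0.5259 0.0423 0.0421] jawyaw 0.146 j [-0.072   0.3594 -0.3827  0.8292  0.0001  1.3527]
tool x axis [-0.0005  0.0001 -1.    ] shift cm [ 0.0118 -0.7673  1.1281]
[-1.462   2.1439  0.6794]
```

View pics/ac.png

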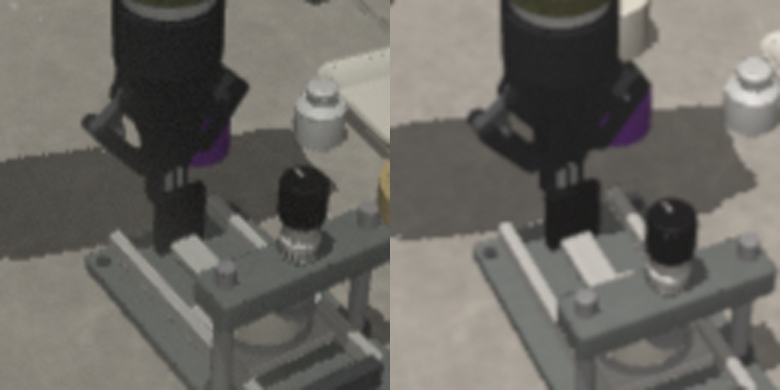

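>>> {"method": "servo_tool", "body": {
  "moves": [
    [0, 0, 0.5, 0, 1],
    [0, 0, 0.5, 0, 1],
    [0, 0, 0.4, 0, 1],
    [0, 0, 0.3, 0, 1],
    [0, 0, 0.2, 0, 1],
    [0, 0, 0.15, 0, 1],
    [0, 0, 0.15, 0, 1],
    [0, 0, 0.15, 0, 1],
    [0, 0, 0.15, 0, 1],
    [0, 0, 0.15, 0, 1]
  ]
}}

```text
clock: 17.9
tcp_pos: [0.53, 0.0164, 0.0423]
orientation: [0.535, 0.462, 0.535, -0.462]
wrist_force: [-0.2, 2.5, 2.0]
finger_gap: 0.0001
```

>>> {"method": "servo_tool", "body": {
  "moves": [
    [0, 0, 0.1, 0, 1],
    [0, 0, 0.1, 0, 1],
    [0, 0, 0.1, 0, 1],
    [0, 0, 0.1, 0, 1],
    [0, 0, 0.1, 0, 1],
    [0, 0, 0, 0, 1],
    [0, 0, 0, 0, 1],
    [0, 0, 0, 0, 1],
    [0, 0, 0, 0, 1],
    [0, 0, 0, 0, 1]
  ]
}}

```text
clock: 19.15
tcp_pos: [0.5307, 0.0114, 0.0422]
orientation: [0.535, 0.462, 0.535, -0.462]
wrist_force: [0.7, 0.2, 0.0]
finger_gap: 0.0002
```

>>> {"method": "servo_tool", "body": {
  "moves": [
    [0, 0, 0.1, 0, 1],
    [0, 0, 0.1, 0, 1],
    [0, 0, 0.1, 0, 1],
    [0, 0, 0, 0, 1],
    [0, 0, 0, 0, 1],
    [0, 0, 0, 0, 1],
    [0, 0, 0, 0, 1],
    [0, 0, 0, 0, 1],
    [0, 0, 0, 0, 1],
    [0, 0, 0, 0, 1]
  ]
}}

```text
clock: 20.4
tcp_pos: [0.5309, 0.0093, 0.0422]
orientation: [0.535, 0.462, 0.536, -0.462]
wrist_force: [-1.1, 5.5, 1.1]
finger_gap: 0.0001
```

>>> {"method": "servo_tool", "body": {
  "moves": [
    [0, 0, 0.1, 0, 1],
    [0, 0, 0, 0, 1],
    [0, 0, 0, 0, 1],
    [0, 0, 0, 0, 1],
    [0, 0, 0, 0, 1],
    [0, 0, 0, 0, 1],
    [0, 0, 0, 0, 1],
    [0, 0, 0, 0, 1],
    [0, 0, 0, 0, 1],
    [0, 0, 0, 0, 1]
  ]
}}

```text
clock: 21.65
tcp_pos: [0.5309, 0.0093, 0.0422]
orientation: [0.534, 0.463, 0.536, -0.461]
wrist_force: [-1.1, 7.7, 1.2]
finger_gap: 0.0002
```

Run:
```python
from h import *
np.set_printoptions(precision=4,suppress=True)
plan([.55,-.107,.2])
out=[]
for n in('scene','side'):
    p=cam(n); u=proj(p,[.54,-.05,.08]).astype(int)
    out.append(cv2.resize(p['pixels'][u[1]-70:u[1]+70,u[0]-60:u[0]+70],None,fx=3,fy=3,interpolation=cv2.INTER_CUBIC))
    for q in models.pinpoint('knob_top',p)[:1]: print(n,q['conf'],q['location'],atz(p,q['location'],.165))
cv2.imwrite('pics/ad.png',np.hstack(out))
```

```text
t 21.65 tcp [0.5309 0.0093 0.0422] jawyaw 0.147 j [-0.1358  0.3648 -0.374   0.833   0.0035  1.2878]
tool x axis [-0.0004  0.0036 -1.    ] shift cm [-15.8176   0.1853  11.7259]
scene 0.57 [314.2, 235.5] [ 0.5436 -0.1054  0.165 ]
side 0.35 [308.3, 300.5] [ 0.4949 -0.2327  0.165 ]
```

View pics/ad.png

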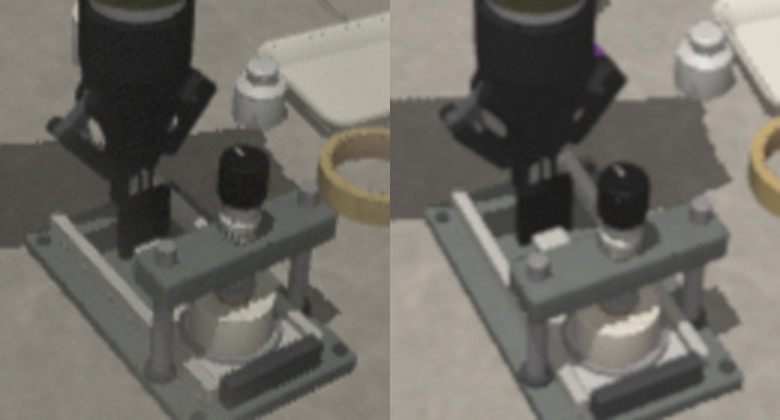

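>>> {"method": "servo_tool", "body": {
  "moves": [
    [0, 0, -0.5, 0, 1],
    [0, 0, -1, 0, 1],
    [-4, 0, -0.5, 0, 1],
    [-5, 0, 0, 0, 1],
    [-5, 0, 0, 0, 0],
    [-4, 0, 0, 0, -0.5],
    [-1, 0, 4, 0, -0.5],
    [0, 0, 4, 0, -0.5],
    [0, 0, 0, -0.187, -0.5],
    [0, 0, 0, -0.187, -0.5]
  ]
}}

```text
clock: 23.1
tcp_pos: [0.5401, -0.0525, 0.2323]
orientation: [0.613, 0.353, 0.612, -0.353]
wrist_force: [0.1, -0.0, -0.3]
finger_gap: 0.0642
```

Run:
```python
from h import *
np.set_printoptions(precision=4,suppress=True)
plan([.55,-.107,.2])
p=cam('wrist','w8.png')
for q in models.pinpoint('knob_top',p)[:2]: print(q['conf'],q['location'],atz(p,q['location'],.165))
```

```text
t 23.1 tcp [ 0.5401 -0.0525  0.2323] jawyaw 0.525 j [-0.2446  0.2497 -0.0374  1.2835 -0.0006  0.8014]
tool x axis [ 0.0001 -0.0006 -1.    ] shift cm [ 3.2298 -1.8703  5.2111]
0.74 [237.2, 312.8] [ 0.5461 -0.1121  0.165 ]
```

View pics/w8.png

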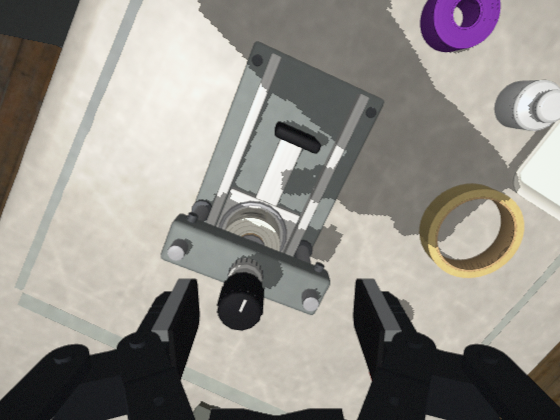

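>>> {"method": "servo_tool", "body": {
  "moves": [
    [0, -1, 2.55, 0, -0.5],
    [0, -1, 2.55, 0, -0.5],
    [0, 0, 0, -0.187, -0.5],
    [0, 0, 0, -0.187, -0.5],
    [0, 0, 0, -0.187, -0.5],
    [0, 0, 0, -0.187, -0.5],
    [0, 0, 0, -0.187, -0.5],
    [0, 0, 0, -0.187, -0.5],
    [0, 0, 0, -0.187, -0.5],
    [0, 0, 0, -0.187, -0.5]
  ]
}}

```text
clock: 24.45
tcp_pos: [0.548, -0.1058, 0.2323]
orientation: [0.689, -0.157, 0.69, 0.157]
wrist_force: [-0.4, 0.4, 0.4]
finger_gap: 0.0641
```

>>> {"method": "servo_tool", "body": {
  "moves": [
    [0, 0, 0, -0.187, -0.5],
    [0, 0, 0, -0.187, -0.5],
    [0, 0, 0, -0.187, -0.5],
    [0, 0, 0, -0.187, -0.5],
    [0, 0, 0, -0.187, -0.5],
    [0, 0, 0, -0.187, -0.5],
    [0, 0, 0, -0.187, -0.5],
    [0, 0, 0, -0.1, -0.5],
    [0, 0, 0, 0, -0.5],
    [0, 0, 0, 0, -0.5]
  ]
}}

```text
clock: 25.7
tcp_pos: [0.548, -0.1059, 0.2323]
orientation: [-0.425, 0.565, -0.425, -0.565]
wrist_force: [0.4, -0.2, -0.9]
finger_gap: 0.0642
```

Run:
```python
from h import *
np.set_printoptions(precision=4,suppress=True)
plan([.548,-.107,.2])
p=cam('wrist','w9.png')
for q in models.pinpoint('knob_top',p)[:2]: print(q['conf'],q['location'],atz(p,q['location'],.165))
s=env.get_state();R=qR(s['orientation'])
cv2.imwrite('pics/w9z.png',cv2.resize(p['pixels'][250:410,200:360],None,fx=3.7,fy=3.7,interpolation=cv2.INTER_CUBIC))
for d in(.06,.07): print(proj(p,s['tcp_pos']-[0,0,d]))
for r in models.outline_of('knob',p)[:2]:
    ys,xs=np.where(r['pixels']); print(r['conf'],xs.min(),xs.max(),ys.min(),ys.max())
```

```text
t 25.7 tcp [ 0.548  -0.1059  0.2323] jawyaw -2.861 j [-0.3347  0.28    0.0029  1.2937 -0.0001 -2.1858]
tool x axis [ 0.     -0.0001 -1.    ] shift cm [ 3.2274  0.0323 -0.1065]
0.79 [281.8, 228.1] [ 0.5461 -0.1099  0.165 ]
[276.8514 237.7298]
[276.8209 231.601 ]
0.91 255 306 192 248
```

View pics/w9z.png

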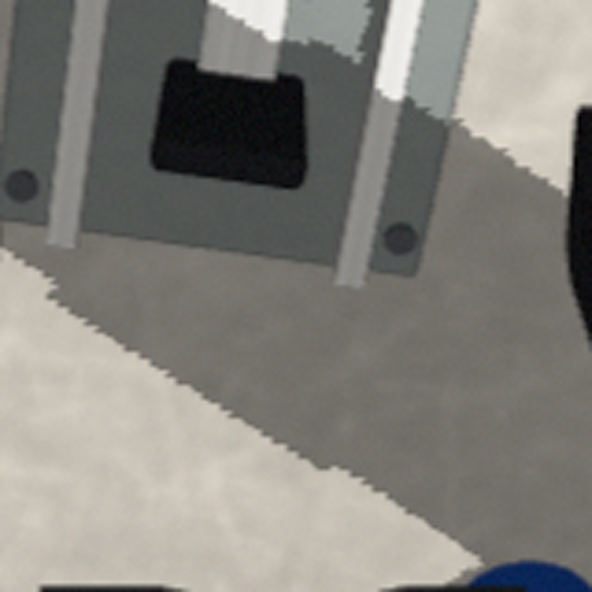

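View pics/w9.png

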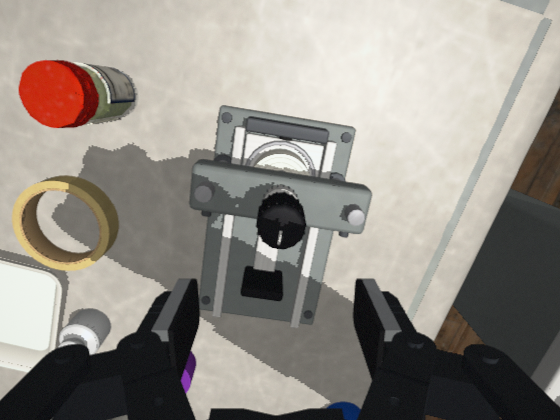

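Run:
```python
import cv2
p=cv2.imread('pics/w9.png'); cv2.imwrite('pics/w9y.png',cv2.resize(p[180:270,230:330],None,fx=6,fy=6,interpolation=cv2.INTER_CUBIC))
```

```text
(no output)
```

View pics/w9y.png

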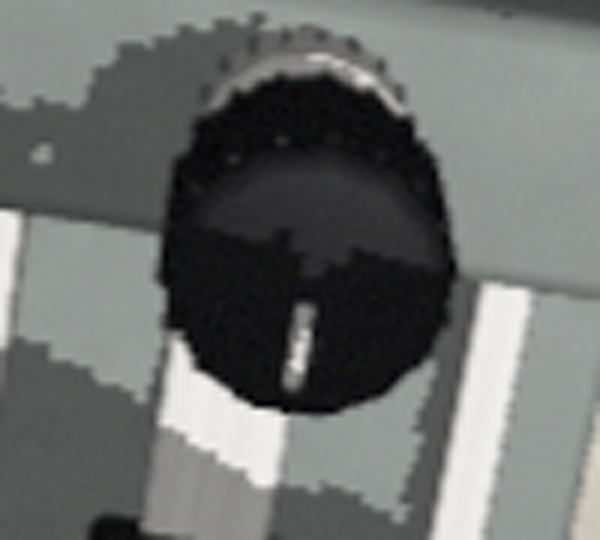

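Run:
```python
from h import *
np.set_printoptions(precision=4,suppress=True)
p=cam('wrist')
for z in(.16,.165,.17):
    X=atz(p,(281.3,225.0),z); print(X); 
    for h in (0,): print([ (q:=np.array([proj(p,[X[0]+.015*np.cos(t),X[1]+.015*np.sin(t),z]) for t in np.linspace(0,6.3,90)])).min(0), q.max(0)])
    plan([X[0],X[1],.142])
for n in('scene','side'):
    p=cam(n)
    for r in models.outline_of('knob',p)[:1]:
        ys,xs=np.where(r['pixels']); print(n,r['conf'],xs.min(),xs.max(),ys.min(),ys.max())
        print(fitcyl(p,r['pixels'],[.548,-.108],.015,.03,.135))
```

```text
[ 0.5463 -0.1101  0.16  ]
[array([256.5892, 201.2574]), array([306.0155, 247.7912])]
t 25.9 tcp [ 0.548  -0.106   0.2323] jawyaw -2.859 j [-0.3349  0.28    0.003   1.2937  0.     -2.188 ]
tool x axis [ 0.0001 -0.     -1.    ] shift cm [ 9.0302  0.2755 -0.344 ]
[ 0.5469 -0.1118  0.165 ]
[array([256.0006, 200.6797]), array([306.6048, 248.3228])]
t 25.9 tcp [ 0.548  -0.106   0.2323] jawyaw -2.859 j [-0.3349  0.28    0.003   1.2937  0.     -2.188 ]
tool x axis [ 0.0001 -0.     -1.    ] shift cm [ 9.0302  0.2684 -0.5237]
[ 0.5475 -0.1135  0.17  ]
[array([255.3834, 200.0731]), array([307.2228, 248.8798])]
t 25.9 tcp [ 0.548  -0.106   0.2323] jawyaw -2.859 j [-0.3349  0.28    0.003   1.2937  0.     -2.188 ]
tool x axis [ 0.0001 -0.     -1.    ] shift cm [ 9.0302  0.2613 -0.7033]
scene 0.64 309 324 233 252
(array([ 0.552 , -0.1045]), np.float64(0.3002680965147453))
side 0.63 303 320 234 256
(array([ 0.5491, -0.1059]), np.float64(0.20297029702970293))
```

>>> {"method": "servo_tool", "body": {
  "moves": [
    [0, 0.27, -0.48, 0, -0.5],
    [2, 0, 0, 0, -0.5],
    [2, 0, 0, 0, -0.5],
    [1.5, 0, 0, 0, -0.5],
    [0.5, 0, 0, 0, -0.5],
    [0, 0, 0, 0, -0.5],
    [0, 0, 0, 0, -0.5],
    [0, 0, 0, 0, -0.5],
    [0, 0, 0, 0, -0.5],
    [0, 0, 0, 0, -0.5]
  ]
}}

```text
clock: 27.35
tcp_pos: [0.5468, -0.1114, 0.1724]
orientation: [-0.424, 0.566, -0.424, -0.566]
wrist_force: [1.3, -0.6, 0.9]
finger_gap: 0.0643
```

Run:
```python
from h import *
np.set_printoptions(precision=4,suppress=True)
p=cam('wrist','w10.png'); s=env.get_state(); print(s['tcp_pos'],s['clock'])
for r in models.outline_of('knob',p)[:1]:
    ys,xs=np.where(r['pixels']); print(r['conf'],xs.min(),xs.max(),ys.min(),ys.max())
im=p['pixels'].copy()
for z,col in((.16,(0,255,0)),(.165,(0,0,255)),(.17,(255,0,0))):
    pts=np.array([proj(p,[s['tcp_pos'][0]+.015*np.cos(t),s['tcp_pos'][1]+.015*np.sin(t),z]) for t in np.linspace(0,6.3,60)])
    cv2.polylines(im,[pts.round().astype(int)],True,col,1); print(z,pts.min(0),pts.max(0))
c=np.hstack([p['pixels'][200:330,210:350],im[200:330,210:350]])
cv2.imwrite('pics/w10z.png',cv2.resize(c,None,fx=2.8,fy=2.8,interpolation=cv2.INTER_CUBIC))
```

```text
[ 0.5468 -0.1114  0.1724] 27.4
0.76 243 309 232 310
0.16 [244.4374 246.121 ] [309.7761 304.8666]
0.165 [243.5367 250.6324] [310.7242 310.7469]
0.17 [242.5836 255.4142] [311.7274 316.9597]
```

View pics/w10z.png

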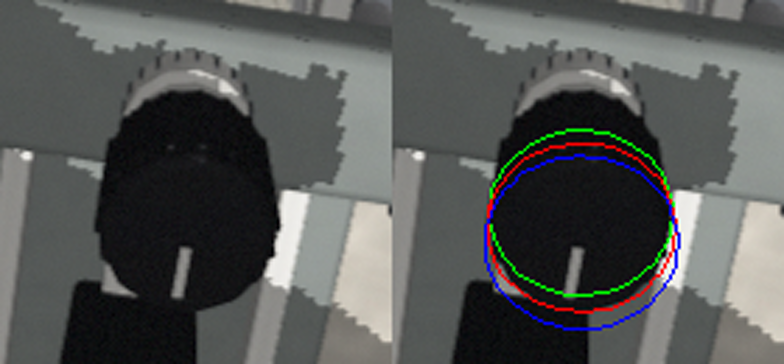

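>>> {"method": "servo_tool", "body": {
  "moves": [
    [0, 0, 0.2, 0, -0.5],
    [1.2, 0, 0, 0, -0.5],
    [1.2, 0, 0, 0, -0.5],
    [1.0, 0, 0, 0, -0.3],
    [0, 0, 0, 0, 0],
    [0, 0, 0, 0, 0.2],
    [0, 0, 0, 0, 1],
    [0, 0, 0, 0, 1],
    [0, 0, 0, 0, 1],
    [0, 0, 0, 0, 1]
  ],
  "grip_force": 60
}}

```text
clock: 28.7
tcp_pos: [0.5463, -0.1096, 0.1388]
orientation: [-0.424, 0.566, -0.424, -0.565]
wrist_force: [-1.7, -0.2, 4.6]
finger_gap: 0.027
```

Run:
```python
from h import *
np.set_printoptions(precision=4,suppress=True)
p=cam('wrist','w11.png'); s=env.get_state(); print(s['tcp_pos'],s['clock'],s['finger_gap'],s['wrist_force'],s['ft_torque'],s['joint_pos'])
```

```text
[ 0.5464 -0.1096  0.1388] 28.75 0.027099771110148684 [-2.3456 -0.2575  4.4602] [-0.0626  0.4793  0.0571] [-0.342   0.3226 -0.1722  1.0754 -0.0001 -2.1962]
```

View pics/w11.png

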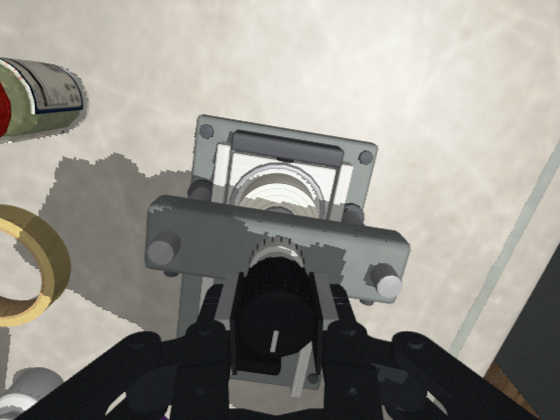

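>>> {"method": "servo_tool", "body": {
  "moves": [
    [0.025, 0, 0, 0.1, 1],
    [0.025, 0, 0, 0.1, 1],
    [0.025, 0, 0, 0.1, 1],
    [0.025, 0, 0, 0.1, 1],
    [0.025, 0, 0, 0.1, 1],
    [0.025, 0, 0, 0.1, 1],
    [0.025, 0, 0, 0.1, 1],
    [0.025, 0, 0, 0.1, 1],
    [0.025, 0, 0, 0.1, 1],
    [0.025, 0, 0, 0.1, 1]
  ]
}}

```text
clock: 30.0
tcp_pos: [0.5473, -0.1099, 0.1364]
orientation: [0.645, -0.293, 0.643, 0.291]
wrist_force: [0.4, -1.9, 4.2]
finger_gap: 0.0277
```

```bash
cat > st.py <<'E'
from h import *
import sys
np.set_printoptions(precision=3,suppress=True)
s=env.get_state(); R=qR(s['orientation']); print(round(s['clock'],2),s['tcp_pos'],s['finger_gap'],'F',s['wrist_force'],'T',s['ft_torque'],'j6',s['joint_pos'][5],'tau6',s['tau'][5],'jaw',np.arctan2(R[1,1],R[0,1]))
if len(sys.argv)>1: p=cam('wrist',sys.argv[1]); cv2.imwrite('pics/'+sys.argv[1],cv2.resize(p['pixels'][150:420,140:410],None,fx=2,fy=2))
E
python3 st.py w12.png
```

```text
30.0 [ 0.547 -0.11   0.136] 0.027735954028337444 F [ 0.403 -1.852  4.232] T [-0.29   0.007  0.1  ] j6 -1.1930854745986033 tau6 -0.7080317102372646 jaw 2.421890160219714
```

View pics/w12.png

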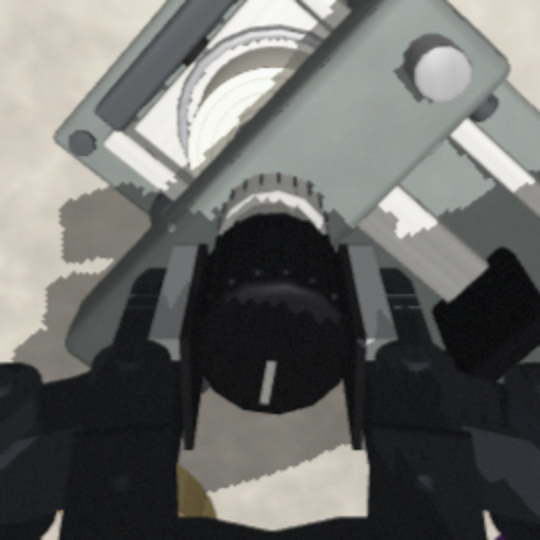

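>>> {"method": "servo_tool", "body": {
  "moves": [
    [0.013, 0, 0, 0.05, 1],
    [0.013, 0, 0, 0.05, 1],
    [0.013, 0, 0, 0.05, 1],
    [0.013, 0, 0, 0.05, 1],
    [0.013, 0, 0, 0.05, 1],
    [0.013, 0, 0, 0.05, 1],
    [0.013, 0, 0, 0.05, 1],
    [0.013, 0, 0, 0.05, 1],
    [0, 0, 0, 0.0, 1],
    [0, 0, 0, 0.0, 1]
  ]
}}

```text
clock: 31.3
tcp_pos: [0.5473, -0.1102, 0.1354]
orientation: [0.69, -0.16, 0.688, 0.159]
wrist_force: [1.5, -3.4, 5.0]
finger_gap: 0.0268
```

```bash
python3 st.py w13.png
```

```text
31.3 [ 0.547 -0.11   0.135] 0.026825820210976816 F [ 1.508 -3.384  4.964] T [-0.788 -0.422  0.084] j6 -0.7974905491495231 tau6 0.020433029858395457 jaw 2.026099009909397
```

View pics/w13.png

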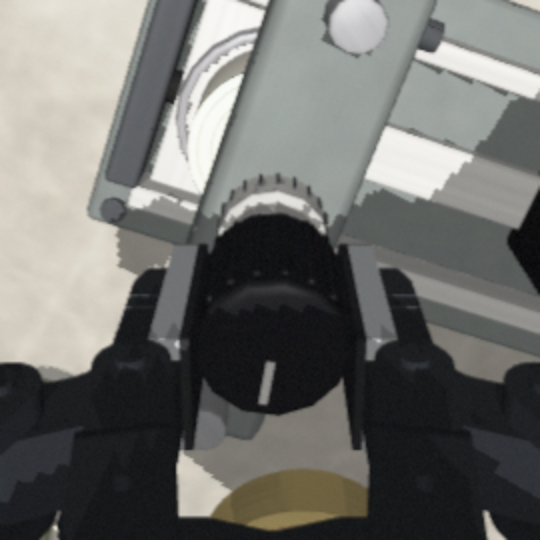

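>>> {"method": "servo_tool", "body": {
  "moves": [
    [0.01, 0, 0, 0.04, 1],
    [0.01, 0, 0, 0.04, 1],
    [0.01, 0, 0, 0.04, 1],
    [0.01, 0, 0, 0.04, 1],
    [0.01, 0, 0, 0.04, 1],
    [0.01, 0, 0, 0.04, 1],
    [0.01, 0, 0, 0.04, 1],
    [0.01, 0, 0, 0.04, 1],
    [0.01, 0, 0, 0.04, 1],
    [0.01, 0, 0, 0.04, 1]
  ]
}}

```text
clock: 32.6
tcp_pos: [0.5472, -0.1105, 0.1344]
orientation: [0.708, -0.02, 0.706, 0.018]
wrist_force: [0.9, -5.1, 5.4]
finger_gap: 0.0276
```

```bash
python3 st.py w14.png
```

```text
32.6 [ 0.547 -0.111  0.134] 0.027571277374389802 F [ 0.883 -5.067  5.353] T [-1.064 -0.396  0.089] j6 -0.39584492084920386 tau6 -0.19497491419315338 jaw 1.6242363186868964
```

View pics/w14.png

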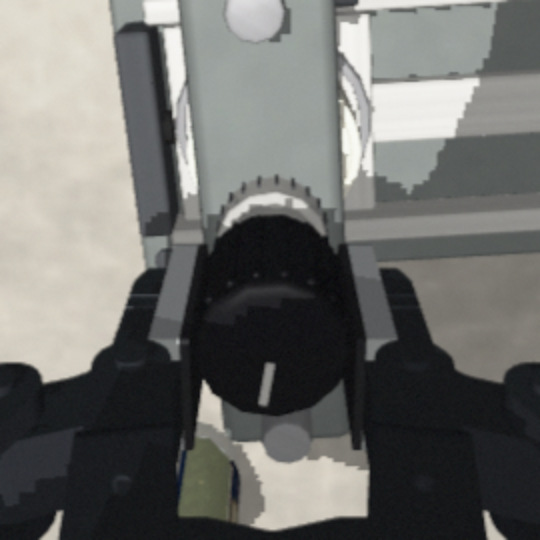

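>>> {"method": "servo_tool", "body": {
  "moves": [
    [0.01, 0, 0, 0.04, 1],
    [0.01, 0, 0, 0.04, 1],
    [0.01, 0, 0, 0.04, 1],
    [0.01, 0, 0, 0.04, 1],
    [0.01, 0, 0, 0.04, 1],
    [0.01, 0, 0, 0.04, 1],
    [0.01, 0, 0, 0.04, 1],
    [0.01, 0, 0, 0.04, 1],
    [0.01, 0, 0, 0.04, 1],
    [0.01, 0, 0, 0.04, 1]
  ]
}}

```text
clock: 33.9
tcp_pos: [0.5471, -0.1107, 0.1342]
orientation: [0.697, 0.121, 0.696, -0.123]
wrist_force: [-0.1, -4.4, 12.1]
finger_gap: 0.0272
```

```bash
python3 st.py w15.png
python3 - <<'E'
import cv2,numpy as np
a=[cv2.imread('pics/w%d.png'%i)[150:260,190:360] for i in(12,13,14,15)]
cv2.imwrite('pics/tk.png',cv2.resize(np.vstack([np.hstack(a[:2]),np.hstack(a[2:])]),None,fx=2.2,fy=2.2,interpolation=cv2.INTER_CUBIC))
E
```

```text
33.9 [ 0.547 -0.111  0.134] 0.027150483945817882 F [-0.054 -4.449 12.095] T [-1.213  0.123  0.03 ] j6 0.004378663893337478 tau6 -0.30242484994232655 jaw 1.223951642457178
```

View pics/tk.png

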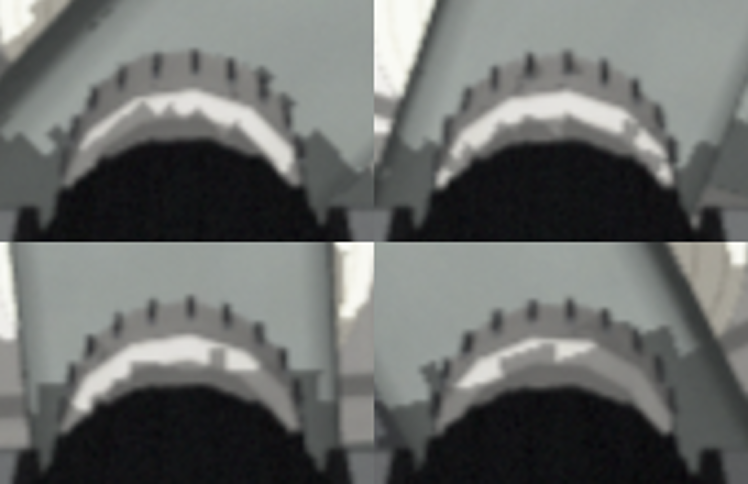

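>>> {"method": "servo_tool", "body": {
  "moves": [
    [-0.03, 0, 0, 0.04, 1],
    [-0.03, 0, 0, 0.04, 1],
    [0, 0, 0, 0.04, 1],
    [0, 0, 0, 0.04, 1],
    [0, 0, 0, 0.04, 1],
    [0, 0, 0, 0.04, 1],
    [0, 0, 0, 0.04, 1],
    [0, 0, 0, 0.04, 1],
    [0, 0, 0, 0.03, 1],
    [0, 0, 0, 0, 1]
  ]
}}

```text
clock: 35.2
tcp_pos: [0.5467, -0.111, 0.1343]
orientation: [0.666, 0.24, 0.664, -0.242]
wrist_force: [0.2, -6.2, 7.1]
finger_gap: 0.027
```

```bash
python3 st.py w16.png
python3 - <<'E'
import cv2,numpy as np
a=[cv2.imread('pics/w%d.png'%i)[150:260,190:360] for i in(12,14,15,16)]
cv2.imwrite('pics/tk2.png',cv2.resize(np.vstack([np.hstack(a[:2]),np.hstack(a[2:])]),None,fx=2.2,fy=2.2,interpolation=cv2.INTER_CUBIC))
E
```

```text
35.2 [ 0.547 -0.111  0.134] 0.026967389952313056 F [ 0.203 -6.155  7.058] T [-1.4   -0.004  0.156] j6 0.35303445721585147 tau6 0.19059591460973024 jaw 0.8749296335834217
```

View pics/tk2.png

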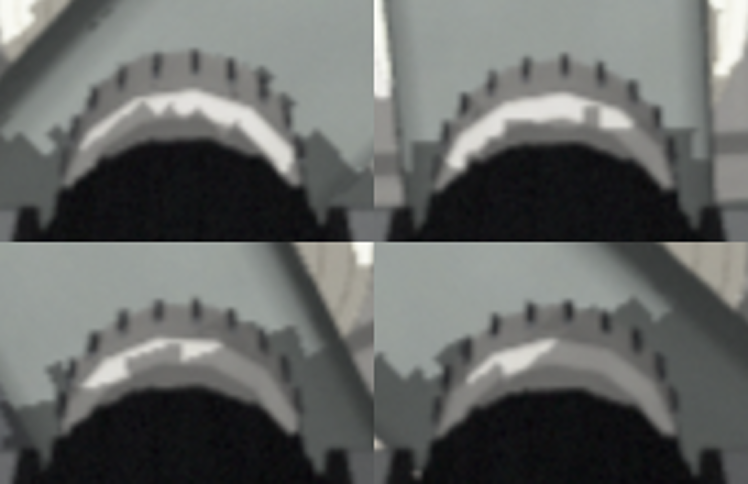

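View pics/w16.png

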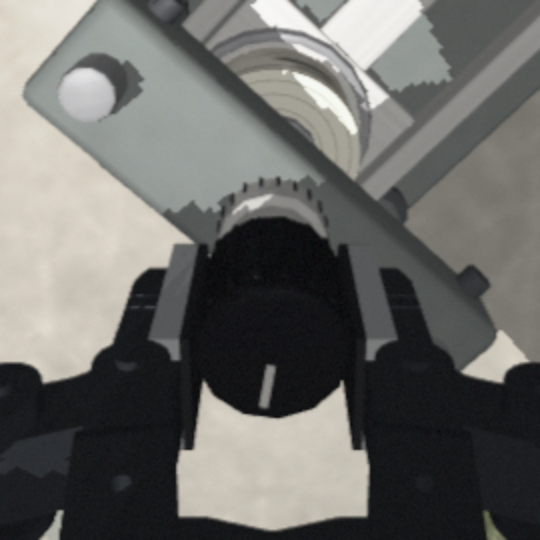

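>>> {"method": "servo_tool", "body": {
  "moves": [
    [-0.02, 0, 0, 0.05, 1],
    [0, 0, 0, 0.05, 1],
    [0, 0, 0, 0.05, 1],
    [0, 0, 0, 0.05, 1],
    [0, 0, 0, 0.05, 1],
    [0, 0, 0, 0.05, 1],
    [0, 0, 0, 0.05, 1],
    [0, 0, 0, 0.04, 1],
    [0, 0, 0, 0.04, 1],
    [0, 0, 0, 0, 1]
  ]
}}

```text
clock: 36.5
tcp_pos: [0.5465, -0.111, 0.1343]
orientation: [0.599, 0.377, 0.597, -0.378]
wrist_force: [-0.8, -6.1, 7.5]
finger_gap: 0.027
```

```bash
python3 st.py w17.png
python3 - <<'E'
import cv2,numpy as np
a=[cv2.imread('pics/w%d.png'%i)[150:260,190:360] for i in(14,15,16,17)]
cv2.imwrite('pics/tk3.png',cv2.resize(np.vstack([np.hstack(a[:2]),np.hstack(a[2:])]),None,fx=2.2,fy=2.2,interpolation=cv2.INTER_CUBIC))
E
```

```text
36.5 [ 0.546 -0.111  0.134] 0.02697576442982164 F [-0.755 -6.078  7.462] T [-1.432  0.139  0.038] j6 0.7832587765128297 tau6 0.1402086205780506 jaw 0.44468297851396
```

View pics/tk3.png

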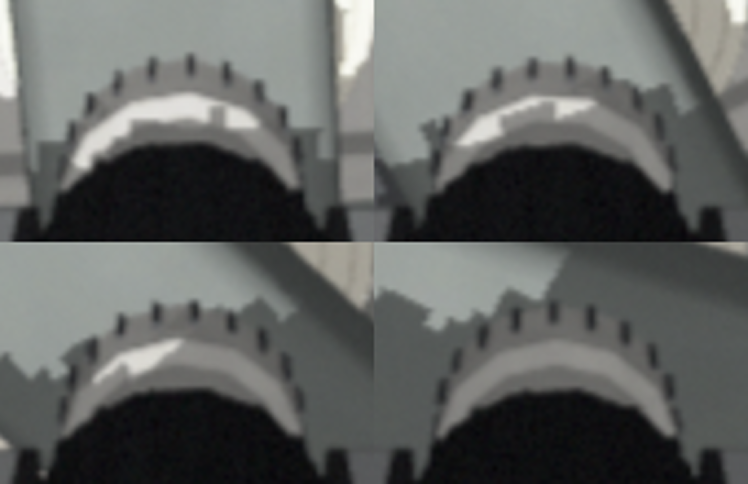

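View pics/w17.png

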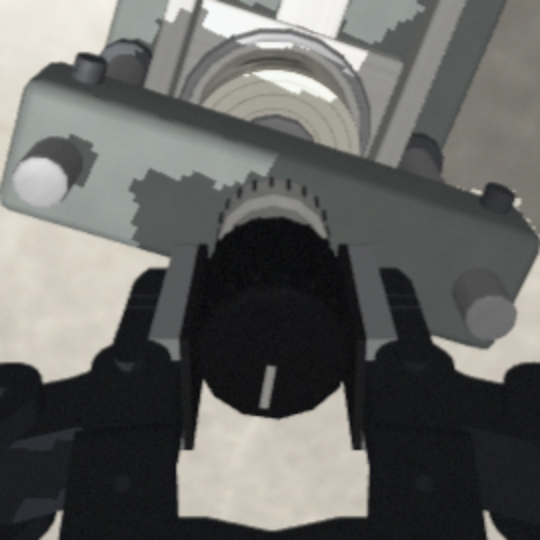

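>>> {"method": "servo_tool", "body": {
  "moves": [
    [0, 0, 0, 0, 0.5],
    [0, 0, 0, 0, 0.2],
    [0, 0, 0, 0, -0.2],
    [0, 0, 0, 0, -0.4],
    [0, 0, 0, 0, -0.4],
    [0, 0, 0, 0, -0.4],
    [-1, 0, 0, 0, -0.4],
    [-2, 0, 0, 0, -0.4],
    [-3, 0, 0, 0, -0.4],
    [-2, 0, 0, 0, -0.4]
  ]
}}

```text
clock: 37.8
tcp_pos: [0.5467, -0.1097, 0.2158]
orientation: [0.599, 0.378, 0.597, -0.377]
wrist_force: [0.3, -0.0, 1.0]
finger_gap: 0.0598
```

```bash
python3 st.py
python3 - <<'E'
from h import *
np.set_printoptions(precision=3,suppress=True)
p=cam('wrist','w18.png')
out=[]
for n in('scene','side'):
    p=cam(n); u=proj(p,[.54,-.06,.08]).astype(int)
    out.append(cv2.resize(p['pixels'][u[1]-70:u[1]+70,u[0]-60:u[0]+70],None,fx=3,fy=3,interpolation=cv2.INTER_CUBIC))
cv2.imwrite('pics/ae.png',np.hstack(out))
E
```

```text
37.8 [ 0.547 -0.11   0.216] 0.05981108157289212 F [ 0.286 -0.007  0.963] T [ 0.017 -0.027  0.049] j6 0.7837977953434068 tau6 2.8769712798748515e-05 jaw 0.44502586078771544
```

View pics/w18.png

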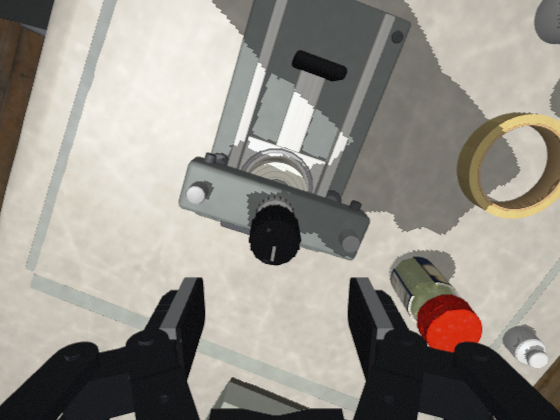

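View pics/ae.png

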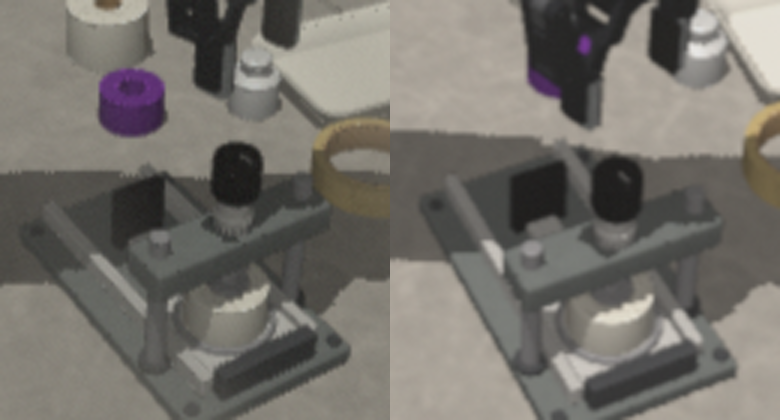

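Run:
```python
from h import *
print(order.hand_in()); print(env.get_state()['clock'])
```

```text
the job is handed in; nothing more can be done
None
the job is handed in; nothing more can be done
```

The small white roll is seated flat in the cradle, the carriage is home against its stop, and the spindle is holding the roll. I let go, lifted clear and handed the job in at about 38 s of the 72 s allowed; no verdict came back.

- **Carriage home:** at the end of the push, the tool stopped moving while the force rose from 5.5 to 7.7 N.
- **Spindle contact:** the downward travel stopped about 4.5 mm below where I gripped the knob, and the thimble stopped turning with it.
- **Ratchet slip:** the thimble marks in the wrist pictures put it at about 1.1 to 1.25 rad. The hand's turn less the thimble's turn, worked out from that descent, gives about 1.2 rad. Both mean two clicks.
- **Last pictures:** the roll is in the ring under the pad, with the tab and knob free. The decoys and other items in view look undisturbed. I did not measure their positions again.

**Checks that disagreed or were weak:**
- The measured torque (about 0.03 to 0.16 N m) was too noisy to count clicks by itself.
- My first guess at the thimble mark spacing didn't fit the known turns. I corrected it from 24 to 20 marks per turn.
- The cameras put the cradle and knob up to about 5 mm apart. I relied on close-up wrist views for the final placing and the knob grip.

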